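# Line up heater inserts on the marking tray and fire the marker

## Robot

A 7-joint arm with a two-finger parallel gripper is mounted at the origin on a cart in front of the work surface, level with it; the furniture and walls round the work are solid. World frame = base frame: x ahead of the robot, y to its left, z up, the work surface at z = 0. Lengths are in m, angles in rad, forces in N, time in s.
With the tool pointing down it reaches from about 0.425 to 0.875 m from the base axis. Payload 4.7 kg.
Tool frame: the origin (TCP) lies on the mounting face of the last link; the fingertips stand 182 mm ahead of it and the grasp point (between the pads) lies 164 mm ahead of it (ctrl.finger_overhang is the distance from the TCP to the fingertips, in m); z points along the fingers, y is the line along which they close (so a half turn about z gives the same grasp; the last joint's range is limited). The gripper opens to 87 mm and grips with 3 to 60 N. Pads are 19 mm wide; open, the fingers measure 117 mm over their backs; the gripper's body (75 mm by 190 mm) begins 51 mm behind the grasp point.
Start: joints at [1.193, 0.321, -0.07, 1.45, 0.023, 1.371, -0.057], TCP at [0.248, -0.601, 0.405] pointing down, gripper open.
Joint ranges: [-2.86, 2.86], [-0.3, 2.09], [-1.38, 1.24], [0.06, 2.45], [-1.56, 4.7], [0.09, 2.05], [-2.69, 2.69]. Speed limits (rad/s): [2.57, 2.57, 3.14, 3.14, 3.14, 3.14, 3.14].

## Interface

Orientations are given as a rotation vector (axis times angle).
In Python, from bench import ctrl gives the robot as it stands.
- The arm moves only by the shell command python3 -m jog 'ROWS' [FORCE]. ROWS is a JSON object of lists of equal length, an entry for each row: "translation": the shift along the tool's x, y, z as a fraction of full scale, a list of three; "yaw": the turn about the tool's z as a fraction of full scale; "jaw": the closure, from 0 (fully open) to 1 (shut). In form: {"translation": [[dx, dy, dz], ...], "yaw": [yaw, ...], "jaw": [jaw, ...]}. A call has 1 to 8 rows; each row is the pose to reach, as a shift and turn from the pose commanded when the call began, along the tool's axes at that moment, turning the shorter way round; what a row does not reach only later rows make up. Full scale, the value 1, is 0.2 m for a shift and 180 degrees for a turn. A row lasts 1/8 s, in which the tool goes at most 62.5 mm and 10.7 degrees, less where a joint would pass 70% of its speed; a pose out of reach is approached as far as the arm can. A call with a number of a shift or a turn outside -1 to 1 is refused whole. A call with a gripper value outside its range is refused whole. The fingers move at their own pace and stop on an object; FORCE is the grip in N (left out, the last holds). Time passes only in rows, so rows that repeat a pose let the fingers close. It gives the time, the measured TCP pose, the force, the opening and the grip force at its end, in the units of the state.
- ctrl.get_state(): the state, without advancing time (a new reading comes with each control period).
- ctrl.get_image(name): name is "side" or "top"; returns a dict with "pixels" (420x560x3 uint8, blue, green, red), "fx", "fy", "cx", "cy" (pixels), "k1" (the pictures are not rectified: a ray, as slopes to the right and down, at radius r is drawn at 1 + k1 r^2 times it, then the intrinsics apply), "R" (3x3) and "t" (3): a world point X has camera coordinates R X + t. Camera axes: x right, y down, z forward; pixel columns grow to the right and rows downward; lengths in m; the calibration is good to about 2 mm. A picture is of the moment at which its call begins. There is no depth.
- ctrl.close_job(): hands the job in; it is judged then, once.
Trained networks look in a picture, given as the dict that the camera call returned (one of the last four; its "shot" number tells which), for a name from the list of things; names that differ only in an ending like _2 or _b are one class to them, and where a whole thing is asked for, a point or a joint stands for the part that bears it (a point fixed in the world has none). Each returns a list of dicts, best first, with "p" (0 to 1); they miss things now and then, are a little off and sometimes report something else, mostly with a low value. They report only what shows in the picture. A call takes as long as a camera call.
- ctrl.silhouettes(label, picture): "region" (420x560 bool, what is visible of it) and "at" ([column, row] in pixels, amid what is visible of it).
The state is a dict: "time": time; "joint_positions": joint angles; "qd": joint speeds; "joint_torque": joint torques, N m; "position": TCP position; "tool_rot": TCP orientation; "ft_force": force on the tool from outside, world axes, zero at the start; "torque": the same for the moment, N m; "grip_width": opening from 0.0 (shut) to 1.0 (fully open); "grip_force": force on a finger pad.
Only numpy, scipy, OpenCV 4.12 (cv2) and the standard library are available. Lean on these libraries where they do the work, as an engineer would, in place of code of your own. Each camera call takes 0.05 s, during which the arm holds its last target. There are 200 camera calls.

## Task

Load every aluminium heater insert that lies on the bench onto the marking tray, flat and crosswise to the back rail: one short end of each pushed up against the back rail, the first one's long side against the end stop, and the others packed side by side against it without gaps. When they are all squarely home, press the tray's spring plunger all the way down to its stop and let it come back up, leaving the inserts in place; do not disturb the beaker or the screwdriver.

Things in the scene. Friction and masses are not known exactly. Their poses are not given: they have to be found in the camera images.
- insert_a: aluminium heater insert, a block with 24 small holes in its top, 34 mm high, 66 mm wide (its x) by 95 mm long (its y) with flat upright sides, about 0.5 kg; origin at the centre of its underside, z up; may be missing (None). Comfortably lifted by gripping across the 66 mm width
- insert_b: aluminium heater insert, a block with 6 large holes in its top, 30 mm high, 66 mm wide (its x) by 95 mm long (its y) with flat upright sides, about 0.5 kg; origin at the centre of its underside, z up; may be missing (None). Comfortably lifted by gripping across the 66 mm width
- insert_c: aluminium heater insert like insert_a: 24 small holes, 34 mm high, 66 mm wide (its x) by 95 mm long (its y) with flat upright sides, about 0.5 kg; origin at the centre of its underside, z up; may be missing (None). Comfortably lifted by gripping across the 66 mm width
- tray: fixed marking tray on the bench: flat aluminium deck 170 mm (its x) by 290 mm (its y), 8 mm thick; origin under the deck's centre at bench height, z up. Its -x and +y sides are open. Home inserts lie with their 95 mm along the tray's x and their 66 mm along its y, packed from the end stop towards +y
- back_rail (a point): middle of the stop face of the back rail, at deck height: a steel bar along the tray's y, 262 mm long, 16 mm high above the deck, its face looking to the tray's -x (tray x = +30 mm). Behind it (tray x = 42 to 86 mm, y = -30 to +30 mm, up to 42 mm above the bench) stands the plunger's housing
- end_stop (a point): middle of the stop face of the end stop, at deck height: a steel bar along the tray's x, 75 mm long, 16 mm high above the deck, its face looking to the tray's +y (tray y = -120 mm). Beyond it, not part of the job, block heaters 230 mm tall stand at the back of the bench; the nearest has its front at about world x = 0.55 m, between y = -0.12 and +0.10
- corner (a point): inner corner of the two stops on the deck's upper face (tray x = 30, y = -120, z = 8 mm); axes as the tray's. A home insert's origin lies at x = -47.5 mm from it, and at y = 33, 99 or 165 mm from it
- plunger_top (a point): middle of the top of the plunger's round white mushroom head, 34 mm across, 76 mm above the bench when up; the head stands over a collar on the housing behind the back rail
- plunger (a joint): plunger travel in m: 0 up, 0.010 fully down on its stop; pressed straight down, springs back by itself; 3 N starts it, about 7 N holds it at the stop
- beaker_1: bystander: small glass beaker, 52 mm across, 62 mm high, origin at its foot; leave it alone
- driver_1: bystander: screwdriver 160 mm long lying on the bench, 22 mm thick; leave it alone

How it is judged:
On the way, in this order (a step that is already met when the one before it is completed fails the run):
1. every insert present is home: end against the back rail, packed side by side from the end stop (x of insert_a in the frame of corner between -0.0505 and -0.0445 m and z of insert_a in the frame of corner between -0.003 and 0.003 m and angle between the y axis of each of insert_a, insert_b, insert_c and the x axis of tray, either way round below 0.04 rad and angle between each of insert_a, insert_b, insert_c's own z axis and vertical below 0.04 rad and (y of insert_a in the frame of corner between 0.03 and 0.036 m or y of insert_a in the frame of corner between 0.095 and 0.103 m or y of insert_a in the frame of corner between 0.16 and 0.17 m) and x of insert_b in the frame of corner between -0.0505 and -0.0445 m and z of insert_b in the frame of corner between -0.003 and 0.003 m and (y of insert_b in the frame of corner between 0.03 and 0.036 m or y of insert_b in the frame of corner between 0.095 and 0.103 m or y of insert_b in the frame of corner between 0.16 and 0.17 m) and x of insert_c in the frame of corner between -0.0505 and -0.0445 m and z of insert_c in the frame of corner between -0.003 and 0.003 m and (y of insert_c in the frame of corner between 0.03 and 0.036 m or y of insert_c in the frame of corner between 0.095 and 0.103 m or y of insert_c in the frame of corner between 0.16 and 0.17 m) and (horizontal distance between insert_a and insert_b below 0.07 m or horizontal distance between insert_a and insert_c below 0.07 m) and (horizontal distance between insert_b and insert_a below 0.07 m or horizontal distance between insert_b and insert_c below 0.07 m) and (horizontal distance between insert_c and insert_a below 0.07 m or horizontal distance between insert_c and insert_b below 0.07 m)), for 0.2 s.
2. the plunger is pressed down to its stop (value of joint plunger above 0.0085 m), for 0.1 s.
At the end, for the whole second after the job is handed in: Every insert present lies flat on the deck within 3 mm of the back rail, square to it within 0.04 rad, in the packed row from the end stop (first within 3 mm of its place, second 4 mm, third 5 mm, next to another insert), at rest; the plunger is up again (all of step 1 and value of joint plunger below 0.002 m and linear speed of each of insert_a, insert_b, insert_c below 0.02 m/s); the robot touches nothing.
It fails at once if the beaker is moved more than 4 cm (distance of beaker_1 from where it was at the start of the episode above 0.04 m).
It fails at once if the screwdriver is moved more than 4 cm (distance of driver_1 from where it was at the start of the episode above 0.04 m).
Of insert_a, insert_b, insert_c only 2 to 3 are there at a start; the rules pass over those that are not, and their reading is None.
At some moment in a run one of insert_a, insert_b, insert_c may be knocked a few centimetres aside while the robot is not near it.
Once in a run the grip may slacken for a moment while it holds something.
It also fails if it takes over 210 s, if anything falls off the work surface, if the arm or the gripper's body presses on something with over 40 N, if the wrist force passes 120 N, or if a joint passes its speed limit or range.

## Working session

There is one attempt and no reset: what is moved stays moved. The work goes in short steps, Python scripts to look and compute and a shell command to move; the robot and the scene stay as the last step left them, time stands still between calls to the robot, and variables do not carry over. Pictures are saved under pics/ and viewed, at most 14 in all, crops included, and the job is handed in when it is done.

```bash
mkdir -p pics; ls; cat > h.py <<'E'
import numpy as np, cv2
from bench import ctrl
from scipy.spatial.transform import Rotation as Ro
def ray(im,uv):
    d=np.array([(uv[0]-im['cx'])/im['fx'],(uv[1]-im['cy'])/im['fy']]);u=d.copy()
    for _ in range(20): u=d/(1+im['k1']*(u@u))
    R=np.array(im['R']);t=np.array(im['t'])
    return -R.T@t, R.T@np.array([u[0],u[1],1])
def at_z(im,uv,z):
    c,d=ray(im,uv); return c+d*(z-c[2])/d[2]
def proj(im,X):
    p=np.array(im['R'])@np.array(X)+np.array(im['t']);u=p[:2]/p[2];u=u*(1+im['k1']*(u@u))
    return np.array([u[0]*im['fx']+im['cx'],u[1]*im['fy']+im['cy']])
E
python3 - <<'E'
from h import *
for n in('top','side'):
    im=ctrl.get_image(n);cv2.imwrite(f'pics/{n}0.png',im['pixels'])
    print(n,im['fx'],im['k1'],-np.array(im['R']).T@im['t'],np.round(im['R'],2).tolist())
    for l in('insert_a','insert_b','tray','plunger_top','beaker_1','driver_1'):
        for d in ctrl.silhouettes(l,im): print(l,round(d['p'],2),d['at'],d['region'].sum())
s=ctrl.get_state();print(s)
print(Ro.from_rotvec(s['tool_rot']).as_matrix().round(3))
E
```

```text
pics
top 472.4484323138673 -0.02375914245666541 [-0.28798755 -0.35319924  1.61722824] [[0.41, -0.91, 0.0], [-0.78, -0.35, -0.51], [0.47, 0.21, -0.86]]
insert_a 0.88 [286.6, 241.7] 430
insert_a 0.71 [359.5, 263.0] 268
insert_b 0.88 [286.6, 241.7] 430
insert_b 0.71 [359.5, 263.0] 268
tray 0.57 [219.8, 207.0] 2664
plunger_top 0.64 [218.6, 183.8] 48
beaker_1 0.75 [160.5, 175.0] 200
driver_1 0.46 [405.3, 270.7] 60
side 399.47275346929234 0.03644909370432863 [ 0.16358818 -1.20600933  0.77939438] [[0.95, -0.32, -0.03], [-0.17, -0.45, -0.88], [0.26, 0.84, -0.48]]
insert_a 0.79 [294.3, 280.7] 699
insert_a 0.66 [263.3, 229.1] 450
insert_b 0.79 [294.3, 280.7] 699
insert_b 0.66 [263.3, 229.1] 450
tray 0.7 [259.4, 196.7] 1042
plunger_top 0.71 [325.3, 311.6] 288
beaker_1 0.61 [258.5, 199.5] 996
driver_1 0.57 [321.0, 314.6] 333
{'time': 0.7, 'joint_positions': array([ 1.1930743 ,  0.32095836, -0.07009624,  1.45052433,  0.02260668,
        1.37081621, -0.05693366]), 'qd': array([-0.00022565, -0.00114316,  0.00108126, -0.00070008, -0.00034455,
        0.00047744, -0.00087554]), 'joint_torque': array([ 3.73718613e-04, -4.90944278e+01, -4.02738797e-01, -3.12703049e+01,
       -6.37191790e-02,  3.35904525e-02,  3.64275138e-05]), 'position': array([ 0.24819415, -0.60073707,  0.40480133]), 'tool_rot': array([ 3.08141219e+00,  6.11500184e-01, -5.89158358e-05]), 'ft_force': array([ 0.70147586, -0.46740193,  0.26579633]), 'torque': array([0.02942741, 0.00115233, 0.01038878]), 'grip_force': 0.0, 'grip_width': 0.9987035678893503}
[[ 0.924  0.382 -0.   ]
 [ 0.382 -0.924 -0.   ]
 [-0.     0.    -1.   ]]
```

View pictures.

View pics/top0.png

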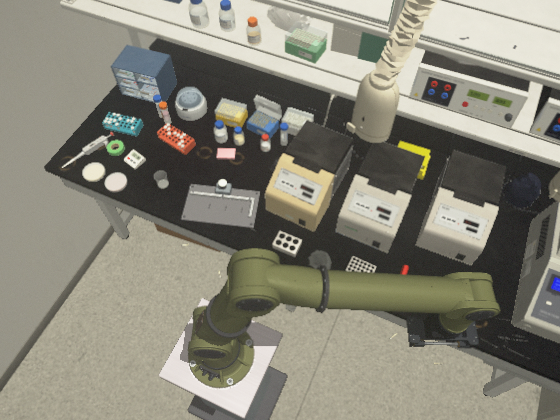

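View pics/side0.png

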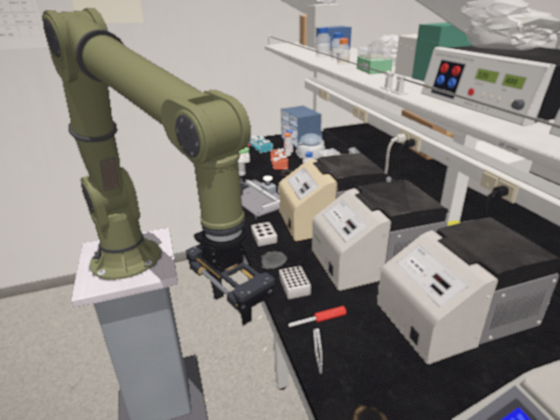

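```bash
python3 - <<'E'
from h import *
im=ctrl.get_image('top');p=im['pixels']
a=cv2.resize(p[170:285,150:300],None,fx=5,fy=5,interpolation=cv2.INTER_CUBIC);cv2.imwrite('pics/c1.png',a)
im=ctrl.get_image('side');p=im['pixels']
cv2.imwrite('pics/c2.png',cv2.resize(p[165:325,230:370],None,fx=3.7,fy=3.7,interpolation=cv2.INTER_CUBIC))
E
```

```text
(no output)
```

View pics/c1.png

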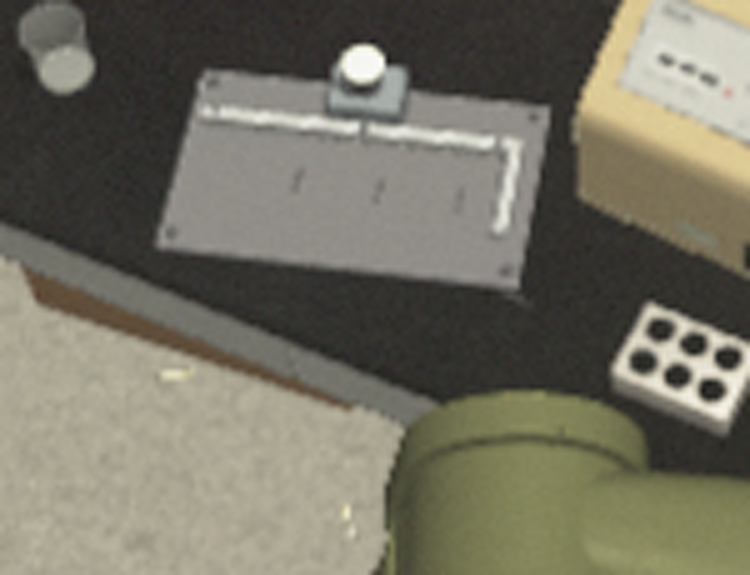

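View pics/c2.png

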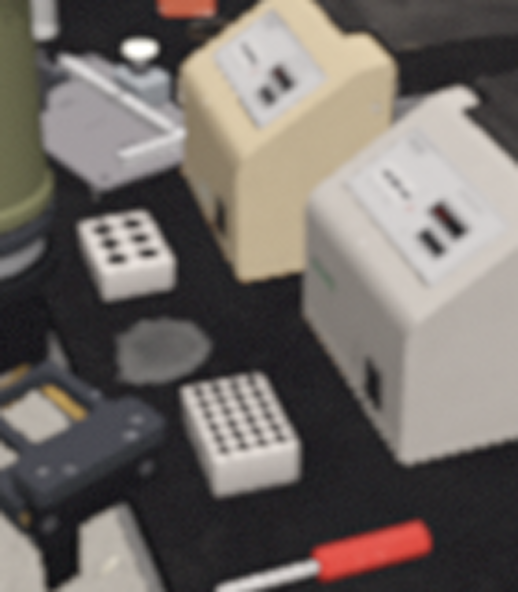

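```bash
cat >> h.py <<'E'
from scipy.optimize import minimize, least_squares
def box(x,y,th,w,l,h,z0=0.):
    c,s=np.cos(th),np.sin(th)
    return [[x+c*a*w/2-s*b*l/2,y+s*a*w/2+c*b*l/2,z0+k*h] for a in(-1,1) for b in(-1,1) for k in(0,1)]
def hullmask(im,P,S=8):
    p=np.array([proj(im,q) for q in P]); h=cv2.convexHull(((p+.5)*S).astype(np.int32).reshape(-1,1,2))
    m=np.zeros((420*S//4,560*S//4),np.uint8) if 0 else np.zeros((420,560),np.uint8)
    lo=np.floor(p.min(0)).astype(int)-1; hi=np.ceil(p.max(0)).astype(int)+2
    if (lo<0).any() or hi[0]>560 or hi[1]>420: return np.zeros((420,560))
    b=np.zeros(((hi-lo)[1]*S,(hi-lo)[0]*S),np.uint8); cv2.fillConvexPoly(b,h-(lo*S).astype(np.int32),255)
    f=np.zeros((420,560)); f[lo[1]:hi[1],lo[0]:hi[0]]=cv2.resize(b,tuple(hi-lo),interpolation=cv2.INTER_AREA)/255.
    return f
def fit(views,h,x0,w=.066,l=.095,z0=0.):
    "views: list of (im,region); pose by overlap of the projected block"
    def cost(q):
        c=0
        for im,r in views:
            f=hullmask(im,box(q[0]/10,q[1]/10,q[2],w,l,h,z0)); c+=1-np.minimum(f,r).sum()/np.maximum(f,r).sum()
        return c/len(views)
    best=None
    for th in np.arange(0,np.pi,np.pi/6):
        o=minimize(cost,[x0[0]*10,x0[1]*10,th],method='Nelder-Mead',options=dict(initial_simplex=[[x0[0]*10,x0[1]*10,th],[x0[0]*10+.15,x0[1]*10,th],[x0[0]*10,x0[1]*10+.15,th],[x0[0]*10,x0[1]*10,th+.3]],maxiter=150))
        if best is None or o.fun<best.fun: best=o
    return best.x[0]/10,best.x[1]/10,(best.x[2]+np.pi/2)%np.pi-np.pi/2,best.fun
def inserts(names=('top','side'),zc=.017,pmin=.4,z0=0.):
    V={n:ctrl.get_image(n) for n in names}; D={n:[(at_z(V[n],d['at'],z0+zc),d) for d in ctrl.silhouettes('insert_a',V[n]) if d['p']>pmin] for n in names}
    return V,D
def rows(dx,dy,dz,s=None):
    "world shift -> tool fractions"
    s=s or ctrl.get_state(); return (Ro.from_rotvec(s['tool_rot']).inv().apply([dx,dy,dz])/.2).round(4)
E
python3 - <<'E'
from h import *
V,D=inserts()
for n in D:
    for p,d in D[n]: print(n,p.round(3),d['p'],d['region'].sum())
pr=[(a,b) for a in D['top'] for b in D['side'] if np.linalg.norm(a[0]-b[0])<.04]
for a,b in pr:
    for h in(.030,.034):
        for v in ([(V['top'],a[1]['region']),(V['side'],b[1]['region'])],[(V['top'],a[1]['region'])],[(V['side'],b[1]['region'])]): print(h,np.round(fit(v,h,a[0]),4))
im=V['top'];c=lambda x,y:((x+.5)/5-.5+150,(y+.5)/5-.5+170)
W=np.array([at_z(im,c(*q),.008)[:2] for q in[(205,70),(550,105),(520,290),(157,247)]]);L=np.array([[.085,.145],[.085,-.145],[-.085,-.145],[-.085,.145]])
f=lambda q:(L@np.array([[np.cos(q[2]),np.sin(q[2])],[-np.sin(q[2]),np.cos(q[2])]])+q[:2]-W).ravel()
o=least_squares(f,[.5,.3,0]);print(W.round(3),o.x,o.fun.round(4))
for l,z in(('beaker_1',.03),('driver_1',.011),('plunger_top',.076)):
  for n in V:
    for d in ctrl.silhouettes(l,V[n]): print(l,n,at_z(V[n],d['at'],z).round(3),d['p'])
print(at_z(im,c(362,63),.076))
E
```

```text
top [ 0.474 -0.03   0.017] 0.63 475
top [ 0.49  -0.316  0.017] 0.59 302
side [ 0.485 -0.323  0.017] 0.92 713
side [ 0.47  -0.016  0.017] 0.89 440
side [0.527 0.214 0.017] 0.52 1056
0.03 [ 0.4661 -0.0355 -0.0351  0.1156]
0.03 [ 0.4718 -0.0353  0.001   0.0549]
0.03 [ 0.4639 -0.0369 -0.0226  0.0516]
0.034 [ 0.4668 -0.0357 -0.0162  0.1291]
0.034 [ 0.4712 -0.0357 -0.0133  0.0744]
0.034 [ 0.463  -0.0399 -0.0215  0.0701]
0.03 [ 0.4776 -0.3238 -0.0544  0.2932]
0.03 [ 0.4988 -0.3272 -0.0346  0.4233]
0.03 [ 0.4764 -0.3227 -0.0422  0.0343]
0.034 [ 0.4771 -0.3255 -0.0722  0.291 ]
0.034 [ 0.4981 -0.3271 -0.0468  0.4381]
0.034 [ 0.4755 -0.325  -0.0452  0.0473]
[[0.563 0.439]
 [0.648 0.165]
 [0.483 0.112]
 [0.4   0.389]] [0.52370825 0.27627195 0.29868148] [-0.0005  0.0007 -0.0009 -0.0023  0.002   0.001  -0.0006  0.0006]
beaker_1 top [0.511 0.276 0.03 ] 0.54
beaker_1 top [0.513 0.564 0.03 ] 0.47
beaker_1 side [0.528 0.538 0.03 ] 0.53
driver_1 top [ 0.551 -0.474  0.011] 0.42
driver_1 top [0.52  0.263 0.011] 0.18
driver_1 side [ 0.505 -0.471  0.011] 0.65
plunger_top top [0.584 0.299 0.076] 0.51
[0.58371413 0.29582786 0.076     ]
```

```bash
python3 - <<'E'
from h import *
im=ctrl.get_image('top');c=lambda x,y:((x+.5)/5-.5+150,(y+.5)/5-.5+170)
for q in[c(580,195),c(750,270),(322,227),(340,232),(385,247),(420,245),(465,262)]: print(np.round(q),at_z(im,q,0).round(3))
print('edge',at_z(im,c(0,225),0),at_z(im,c(430,400),0))
im=ctrl.get_image('side')
for q in[(243,278),(300,270),(405,462),(305,318),(97,195),(428,535),(318,565),(218,590)]:
    u=((q[0]+.5)/3.7-.5+230,(q[1]+.5)/3.7-.5+165); print('side',q,at_z(im,u,0).round(3))
E
```

```text
[266. 209.] [0.585 0.108 0.   ]
[300. 224.] [ 0.578 -0.043 -0.   ]
[322 227] [ 0.6   -0.129  0.   ]
[340 232] [ 0.608 -0.201  0.   ]
[385 247] [ 0.617 -0.382  0.   ]
[420 245] [ 0.681 -0.502  0.   ]
[465 262] [ 0.681 -0.678  0.   ]
edge [0.36988323 0.51734617 0.        ] [0.37260309 0.13448246 0.        ]
side (243, 278) [ 0.566 -0.093  0.   ]
side (300, 270) [ 0.622 -0.099  0.   ]
side (405, 462) [ 0.595 -0.386  0.   ]
side (305, 318) [ 0.596 -0.175  0.   ]
side (97, 195) [0.477 0.11  0.   ]
side (428, 535) [ 0.576 -0.466  0.   ]
side (318, 565) [ 0.487 -0.467  0.   ]
side (218, 590) [ 0.41  -0.465  0.   ]
```

```bash
cat >> h.py <<'E'
def go(x,y,ftz,ang=None):
    "world target of TCP xy, fingertip height, heading of tool y in deg -> tool fractions from now"
    s=ctrl.get_state();R=Ro.from_rotvec(s['tool_rot']).as_matrix();p=s['position']
    d=R.T@(np.array([x,y,ftz+ctrl.finger_overhang])-p)/.2
    a=np.degrees(np.arctan2(R[1,1],R[0,1])); w=0 if ang is None else ((ang-a+90)%180-90)
    print('pos',p.round(4),'tip z',round(p[2]-ctrl.finger_overhang,4),'ang',round(a,2),'-> d',d.round(3),'yaw',round(-w/180,4),'(turn',round(w,1),') F',s['ft_force'].round(1),'grip',round(s['grip_width']*87,1),round(s['grip_force'],1),'t',round(s['time'],1))
E
python3 -c "
from h import *
go(.476,-.324,.2,-2.6)"
```

```text
pos [ 0.2482 -0.6008  0.4048] tip z 0.2226 ang -67.55 -> d [ 1.581 -0.844  0.113] yaw -0.3608 (turn 65.0 ) F [ 0.  -0.6 -0. ] grip 86.8 0.0 t 1.4
```

```bash
python3 -m jog '{"translation":[[0.2,-0.1,0],[0.4,-0.2,0],[0.6,-0.3,0],[0.8,-0.42,0],[0.8,-0.42,0],[0.8,-0.42,0],[0.8,-0.42,0],[0.8,-0.42,0]],"yaw":[-0.05,-0.1,-0.15,-0.2,-0.25,-0.3,-0.361,-0.361],"jaw":[0,0,0,0,0,0,0,0]}' 50; python3 -c "
from h import *
go(.476,-.324,.15,-2.6)"
```

```text
time: 2.4
position: [0.3639, -0.462, 0.4049]
tool_rot: [2.273, 2.169, 0.0]
ft_force: [0.5, -0.0, 0.7]
grip_width: 1.0
grip_force: 0.0
pos [ 0.3639 -0.462   0.4049] tip z 0.2227 ang -2.68 -> d [0.716 0.527 0.363] yaw -0.0004 (turn 0.1 ) F [ 0.5 -0.   0.7] grip 87.0 0.0 t 2.4
```

Go above the insert and re-measure it with the gripper in view.

```bash
python3 -m jog '{"translation":[[0.2,0.15,0],[0.4,0.3,0],[0.6,0.45,0.1],[0.716,0.527,0.2],[0.716,0.527,0.36],[0.716,0.527,0.36]],"yaw":[0,0,0,0,0,0],"jaw":[0,0,0,0,0,0]}'; python3 - <<'E'
from h import *
V,D=inserts()
for n in D:
    for p,d in D[n]:
        h=.030 if abs(p[1])<.1 else .034
        print(n,p.round(3),round(d['p'],2),d['region'].sum(),np.round(fit([(V[n],d['region'])],h,p),4))
go(.476,-.324,.15,-2.6)
for n in V: cv2.imwrite(f'pics/{n}1.png',V[n]['pixels'])
im=V['side'];s=ctrl.get_state();R=Ro.from_rotvec(s['tool_rot']).as_matrix()
p=im['pixels'].copy();S=4
c=proj(im,s['position']+R@[0,0,.182]);lo=(c-[65,60]).astype(int)
b=cv2.resize(p[lo[1]:lo[1]+140,lo[0]:lo[0]+150],None,fx=S,fy=S,interpolation=cv2.INTER_CUBIC)
for k in[(0,-.0435,.182),(0,.0435,.182),(0,-.0585,.182),(0,.0585,.182),(0,.095,.113),(0,-.095,.113)]:
    u=((proj(im,s['position']+R@np.array(k))-lo+.5)*S).astype(int);cv2.circle(b,tuple(int(i) for i in u),3,(0,0,255),-1)
cv2.imwrite('pics/c3.png',b)
E
```

```text
time: 3.15
position: [0.4749, -0.3231, 0.3304]
tool_rot: [-2.269, -2.165, 0.002]
ft_force: [-0.1, -0.2, 0.1]
grip_width: 1.003
grip_force: 0.0
top [ 0.464 -0.322  0.017] 0.53 304 [ 0.4809 -0.3269 -0.013   0.4338]
side [ 0.468 -0.029  0.017] 0.7 289 [ 0.4595 -0.0349 -0.1696  0.3131]
side [ 0.486 -0.314  0.017] 0.65 694 [ 0.4745 -0.3234 -0.0833  0.0643]
pos [ 0.4759 -0.3245  0.3344] tip z 0.1522 ang -2.7 -> d [0.003 0.001 0.011] yaw -0.0005 (turn 0.1 ) F [ 0.  -0.6 -0.3] grip 87.0 0.0 t 3.4
```

View pics/c3.png

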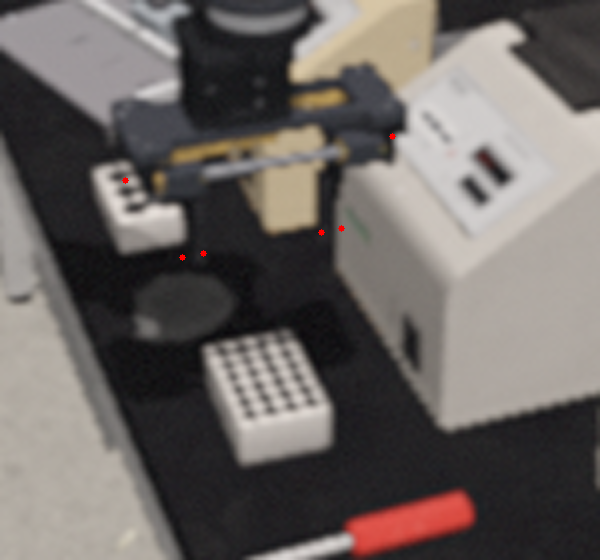

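View pics/top1.png

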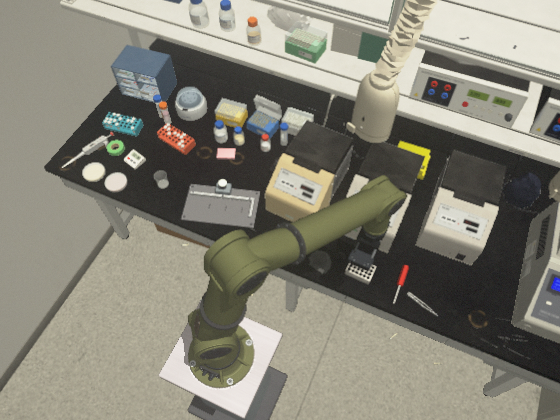

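```bash
python3 -m jog '{"translation":[[0,0,0.2],[0,0,0.4],[0,0,0.5],[0,0,0.56],[0,0,0.62],[0,0,0.68],[0,0,0.71],[0,0,0.71]],"yaw":[0,0,0,0,0,0,0,0],"jaw":[0,0,0,0,0,0,0,0]}';  python3 -m jog '{"translation":[[0,0,0],[0,0,0],[0,0,0],[0,0,0],[0,0,0],[0,0,0]],"yaw":[0,0,0,0,0,0],"jaw":[1,1,1,1,1,1]}' 50; python3 -c "
from h import *
go(.476,-.324,.27)"
```

```text
time: 4.35
position: [0.4756, -0.3236, 0.1904]
tool_rot: [-2.27, -2.171, 0.0]
ft_force: [-0.0, 0.4, -0.2]
grip_width: 1.0
grip_force: 0.0
time: 5.1
position: [0.4762, -0.3237, 0.1912]
tool_rot: [2.27, 2.17, 0.001]
ft_force: [2.5, -0.6, 0.8]
grip_width: 0.753
grip_force: 50.0
pos [ 0.4762 -0.3237  0.1912] tip z 0.009 ang -2.56 -> d [-2.000e-03  1.000e-03 -1.305e+00] yaw 0.0 (turn 0 ) F [ 2.5 -0.6  0.8] grip 65.5 50.0 t 5.1
```

```bash
python3 -m jog '{"translation":[[0,0,-0.1],[0,0,-0.3],[0,0,-0.5],[0,0,-0.7],[0,0,-0.9],[0,0,-1],[0,0,-1],[0,0,-1]],"yaw":[0,0,0,0,0,0,0,0],"jaw":[1,1,1,1,1,1,1,1]}' 50; python3 -c "
from h import *
go(.507,.229,.21,-72.9)"
```

```text
time: 6.1
position: [0.4749, -0.3234, 0.3894]
tool_rot: [-2.269, -2.169, 0.001]
ft_force: [0.0, 0.2, -5.0]
grip_width: 0.754
grip_force: 50.0
pos [ 0.4749 -0.3234  0.3894] tip z 0.2072 ang -2.58 -> d [ 2.767  0.036 -0.011] yaw 0.3907 (turn -70.3 ) F [ 0.   0.2 -5. ] grip 65.6 50.0 t 6.1
```

```bash
python3 -m jog '{"translation":[[0.1,0,0],[0.3,0,0],[0.5,0,0],[0.7,0,0],[0.9,0,0],[1,0,0],[1,0,0]],"yaw":[0,0,0,0,0,0,0],"jaw":[1,1,1,1,1,1,1]}'; python3 -m jog '{"translation":[[0.1,0,0],[0.3,0,0],[0.5,0,0],[0.7,0,0],[0.9,0,0],[1,0,0],[1,0,0]],"yaw":[0,0,0,0,0,0,0],"jaw":[1,1,1,1,1,1,1]}'; python3 -c "
from h import *
go(.507,.229,.21,-72.9)"
```

```text
time: 6.98
position: [0.4846, -0.1217, 0.3904]
tool_rot: [-2.266, -2.175, 0.001]
ft_force: [-0.4, -0.9, -3.5]
grip_width: 0.753
grip_force: 50.0
time: 7.85
position: [0.4935, 0.0774, 0.3907]
tool_rot: [-2.267, -2.174, -0.001]
ft_force: [0.1, 0.1, -3.8]
grip_width: 0.758
grip_force: 50.0
pos [0.4935 0.0774 0.3907] tip z 0.2085 ang -2.42 -> d [ 0.76   0.035 -0.007] yaw 0.3915 (turn -70.5 ) F [ 0.1  0.1 -3.8] grip 66.0 50.0 t 7.8
```

```bash
python3 -m jog '{"translation":[[0.15,0,0],[0.3,0,0],[0.45,0,0],[0.6,0.03,0],[0.76,0.035,0],[0.76,0.035,0],[0.76,0.035,0],[0.76,0.035,0]],"yaw":[0.05,0.1,0.15,0.2,0.26,0.32,0.3915,0.3915],"jaw":[1,1,1,1,1,1,1,1]}'; python3 - <<'E'
from h import *
go(.507,.229,.025,-72.9)
for n in('top','side'):
    im=ctrl.get_image(n);cv2.imwrite(f'pics/{n}2.png',im['pixels'])
    if n=='top':cv2.imwrite('pics/c4.png',cv2.resize(im['pixels'][150:290,150:310],None,fx=4,fy=4,interpolation=cv2.INTER_CUBIC))
E
```

```text
time: 8.85
position: [0.5084, 0.2253, 0.3902]
tool_rot: [3.107, 0.454, -0.001]
ft_force: [0.3, 0.4, -4.5]
grip_width: 0.753
grip_force: 50.0
pos [0.5084 0.2253 0.3902] tip z 0.208 ang -73.37 -> d [-0.001 -0.021  0.915] yaw -0.0026 (turn 0.5 ) F [ 0.3  0.4 -4.5] grip 65.5 50.0 t 8.8
```

View pics/c4.png

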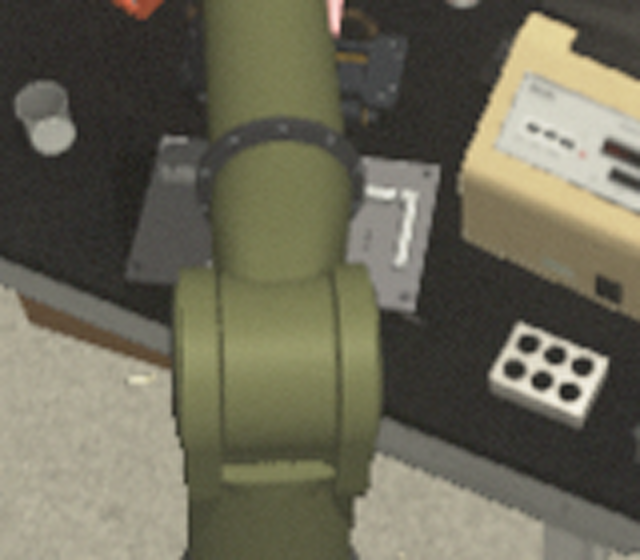

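```bash
python3 -m jog '{"translation":[[0,-0.02,0.2],[0,-0.02,0.45],[0,-0.02,0.65],[0,-0.02,0.8],[0,-0.02,0.87],[0,-0.02,0.9],[0,-0.02,0.92],[0,-0.02,0.92]],"yaw":[0,0,0,0,0,0,0,0],"jaw":[1,1,1,1,1,1,1,1]}';  python3 -m jog '{"translation":[[0,0,0.01],[0,0,0.02],[0,0,0.03],[0,0,0.04],[0,0,0.04]],"yaw":[0,0,0,0,0],"jaw":[1,1,1,1,1]}'; python3 -c "
from h import *
go(.507,.229,.017,-72.9)"
```

```text
time: 9.95
position: [0.5067, 0.2314, 0.2075]
tool_rot: [3.107, 0.463, 0.002]
ft_force: [0.1, 0.2, -4.0]
grip_width: 0.757
grip_force: 50.0
time: 10.58
position: [0.5063, 0.2313, 0.1992]
tool_rot: [3.107, 0.463, -0.0]
ft_force: [-2.2, -1.5, 1.7]
grip_width: 0.755
grip_force: 50.0
pos [0.5063 0.2313 0.1992] tip z 0.017 ang -73.04 -> d [-0.     0.012 -0.   ] yaw -0.0008 (turn 0.1 ) F [-2.2 -1.5  1.7] grip 65.7 50.0 t 10.6
```

```bash
python3 -m jog '{"translation":[[0.01,0,0],[0.02,0,0],[0.03,0,0],[0.035,0,0],[0.04,0,0],[0.045,0,0],[0.05,0,0]],"yaw":[0,0,0,0,0,0,0],"jaw":[1,1,1,1,1,1,1]}';  python3 -m jog '{"translation":[[0.005,0,0],[0.010,0,0],[0.015,0,0]],"yaw":[0,0,0],"jaw":[1,1,1]}'
```

```text
time: 11.45
position: [0.5143, 0.2344, 0.1991]
tool_rot: [3.106, 0.464, -0.007]
ft_force: [-9.4, -2.2, 8.5]
grip_width: 0.757
grip_force: 50.0
time: 11.82
position: [0.5173, 0.2353, 0.1991]
tool_rot: [3.106, 0.464, -0.007]
ft_force: [-7.5, -3.0, 7.1]
grip_width: 0.753
grip_force: 50.0
```

```bash
 python3 -m jog '{"translation":[[0.005,0,0],[0.010,0,0],[0.010,0,0]],"yaw":[0,0,0],"jaw":[1,1,1]}';python3 -m jog '{"translation":[[0.005,0,0],[0.010,0,0],[0.010,0,0]],"yaw":[0,0,0],"jaw":[1,1,1]}'
```

```text
time: 12.2
position: [0.5195, 0.236, 0.1992]
tool_rot: [3.106, 0.464, -0.005]
ft_force: [-6.6, -1.6, 7.4]
grip_width: 0.751
grip_force: 50.0
time: 12.58
position: [0.5202, 0.2364, 0.1992]
tool_rot: [3.105, 0.464, -0.011]
ft_force: [-13.3, -6.0, 13.4]
grip_width: 0.758
grip_force: 50.0
```

```bash
 python3 -m jog '{"translation":[[0.008,0,0],[0.015,0,0],[0.015,0,0]],"yaw":[0,0,0],"jaw":[1,1,1]}';python3 -m jog '{"translation":[[0,0,0],[0,0,0],[0,0,0],[0,0,0],[0,0,-0.05],[0,0,-0.2],[0,0,-0.5],[0,0,-0.9]],"yaw":[0,0,0,0,0,0,0,0],"jaw":[0,0,0,0,0,0,0,0]}'; python3 -c "
from h import *
go(.46,.08,.21,-3)
V,D=inserts()
for n in D:
    for p,d in D[n]:
        h=.030 if abs(p[1])<.1 else .034
        print(n,p.round(3),round(d['p'],2),d['region'].sum(),np.round(fit([(V[n],d['region'])],h,p,z0=.008 if p[1]>.12 else 0),4))
"
```

```text
time: 12.95
position: [0.5213, 0.2369, 0.1991]
tool_rot: [3.103, 0.463, -0.021]
ft_force: [-20.2, -8.2, 20.8]
grip_width: 0.753
grip_force: 50.0
time: 13.95
position: [0.5251, 0.2371, 0.3632]
tool_rot: [-3.107, -0.464, 0.0]
ft_force: [1.6, 0.2, 0.4]
grip_width: 0.995
grip_force: 0.0
pos [0.5251 0.2371 0.3632] tip z 0.181 ang -73.02 -> d [-0.541  0.656 -0.145] yaw -0.389 (turn 70.0 ) F [1.6 0.2 0.4] grip 86.6 0.0 t 13.9
side [ 0.472 -0.023  0.017] 0.93 434 [ 0.4641 -0.036  -0.0209  0.0445]
side [0.528 0.252 0.017] 0.93 360 [ 0.5111  0.2348 -1.2781  0.0659]
```

```bash
python3 -m jog '{"translation":[[0,0,-0.15],[-0.2,0.2,-0.15],[-0.3,0.3,-0.15],[-0.4,0.45,-0.15],[-0.54,0.65,-0.15],[-0.54,0.65,-0.15],[-0.54,0.65,-0.15],[-0.54,0.65,-0.15]],"yaw":[0,-0.05,-0.11,-0.17,-0.23,-0.29,-0.35,-0.398],"jaw":[0,0,0,0,0,0,0,0]}'; python3 -c "
from h import *
go(.467,-.036,.15,-1.2)
V,D=inserts()
for n in D:
    for p,d in D[n]:
        z=.008 if p[1]>.12 else 0
        print(n,p.round(3),round(d['p'],2),d['region'].sum(),np.round(fit([(V[n],d['region'])],.034 if z else .03,p,z0=z),4))
"
```

```text
time: 15.15
position: [0.4594, 0.0807, 0.3897]
tool_rot: [-2.242, -2.198, 0.004]
ft_force: [0.3, -0.4, 0.3]
grip_width: 1.001
grip_force: 0.0
pos [0.4594 0.0807 0.3897] tip z 0.2075 ang -1.12 -> d [-0.582  0.05   0.287] yaw 0.0004 (turn -0.1 ) F [ 0.3 -0.4  0.3] grip 87.1 0.0 t 15.2
top [ 0.473 -0.03   0.017] 0.62 505 [ 0.4732 -0.0363 -0.0254  0.0603]
top [0.532 0.578 0.017] 0.61 178 [ 0.5338  0.5598 -0.7168  0.5452]
side [ 0.474 -0.029  0.017] 0.91 402 [ 0.4657 -0.0349 -0.0598  0.0758]
side [0.515 0.248 0.017] 0.67 334 [ 0.5145  0.235  -1.3101  0.1038]
```

```bash
python3 -m jog '{"translation":[[-0.2,0.05,0],[-0.4,0.05,0],[-0.584,0.05,0],[-0.584,0.05,0.2],[-0.584,0.05,0.4],[-0.584,0.05,0.6],[-0.584,0.05,0.75],[-0.584,0.05,0.8]],"yaw":[0,0,0,0,0,0,0,0],"jaw":[0,0,0,0,0,0,0,0]}'; python3 -c "
from h import *
go(.468,-.036,.009,-1.2)"
```

```text
time: 16.35
position: [0.466, -0.0357, 0.2291]
tool_rot: [-2.249, -2.189, 0.003]
ft_force: [-0.0, 0.2, 0.0]
grip_width: 0.997
grip_force: 0.0
pos [ 0.466  -0.0357  0.2291] tip z 0.0469 ang -1.54 -> d [-0.001  0.011  0.19 ] yaw -0.0019 (turn 0.3 ) F [-0.   0.2  0. ] grip 86.8 0.0 t 16.4
```

```bash
python3 -m jog '{"translation":[[0,0.011,0.02],[0,0.011,0.06],[0,0.011,0.1],[0,0.011,0.13],[0,0.011,0.16],[0,0.011,0.19],[0,0.011,0.19]],"yaw":[0,0,0,0,0,0,0],"jaw":[0,0,0,0,0,0,0]}';  python3 -m jog '{"translation":[[0,0,0],[0,0,0],[0,0,0],[0,0,0],[0,0,0],[0,0,0]],"yaw":[0,0,0,0,0,0],"jaw":[1,1,1,1,1,1]}' 50; python3 -c "
from h import *
go(.46,-.036,.21,-1.2)"
```

```text
time: 17.23
position: [0.4651, -0.0359, 0.1912]
tool_rot: [-2.245, -2.185, 0.014]
ft_force: [-13.2, 1.8, 0.8]
grip_width: 1.0
grip_force: 0.0
time: 17.98
position: [0.4651, -0.0358, 0.1912]
tool_rot: [-2.245, -2.185, 0.014]
ft_force: [-14.4, 2.1, 0.3]
grip_width: 0.752
grip_force: 50.0
pos [ 0.4651 -0.0358  0.1912] tip z 0.009 ang -1.56 -> d [-0.002 -0.038 -1.005] yaw -0.002 (turn 0.4 ) F [-14.4   2.1   0.3] grip 65.4 50.0 t 18.0
```

```bash
python3 -m jog '{"translation":[[0,-0.04,-0.01],[0,-0.08,-0.02],[0,-0.1,-0.1],[0,-0.1,-0.3],[0,-0.1,-0.5],[0,-0.1,-0.7],[0,-0.1,-0.9],[0,-0.1,-1]],"yaw":[0,0,0,0,0,0,0,0],"jaw":[1,1,1,1,1,1,1,1]}'; python3 -c "
from h import *
go(.47,.164,.21,-1.2)"
```

```text
time: 18.98
position: [0.4496, -0.0347, 0.3971]
tool_rot: [2.245, 2.191, 0.004]
ft_force: [0.2, 0.5, -4.6]
grip_width: 0.753
grip_force: 49.9
pos [ 0.4496 -0.0347  0.3971] tip z 0.2149 ang -1.39 -> d [0.996 0.078 0.024] yaw -0.0011 (turn 0.2 ) F [ 0.2  0.5 -4.6] grip 65.5 49.9 t 19.0
```

```bash
python3 -m jog '{"translation":[[0.1,0,0],[0.3,0.02,0],[0.5,0.04,0],[0.7,0.06,0],[0.9,0.08,0],[0.99,0.08,0],[0.99,0.08,0]],"yaw":[0,0,0,0,0.05,0.1,0.15],"jaw":[1,1,1,1,1,1,1]}'; python3 -c "
from h import *
go(.4744,.3344,.19,-73)"
```

```text
time: 19.85
position: [0.4695, 0.1648, 0.3946]
tool_rot: [2.699, 1.607, 0.003]
ft_force: [0.7, -0.5, -2.9]
grip_width: 0.756
grip_force: 49.9
pos [0.4695 0.1648 0.3946] tip z 0.2124 ang -28.47 -> d [ 0.757 -0.383  0.113] yaw 0.2474 (turn -44.5 ) F [ 0.7 -0.5 -2.9] grip 65.8 49.9 t 19.9
```

```bash
python3 -m jog '{"translation":[[0.15,-0.08,0],[0.3,-0.16,0],[0.45,-0.24,0],[0.6,-0.32,0],[0.757,-0.383,0.1],[0.757,-0.383,0.1],[0.757,-0.383,0.1]],"yaw":[0.05,0.1,0.15,0.2,0.247,0.247,0.247],"jaw":[1,1,1,1,1,1,1]}'; python3 -c "
from h import *
go(.4744,.3344,.025,-73)
V,D=inserts()
for n in D:
    for p,d in D[n]:
        z=.008 if p[1]>.12 else 0
        print(n,p.round(3),round(d['p'],2),d['region'].sum(),np.round(fit([(V[n],d['region'])],.034 if z else .03,p,z0=z),4))
"
```

```text
time: 20.72
position: [0.4751, 0.3313, 0.374]
tool_rot: [3.106, 0.469, 0.001]
ft_force: [0.2, -0.7, -3.9]
grip_width: 0.752
grip_force: 49.9
pos [0.4751 0.3313 0.374 ] tip z 0.1918 ang -72.84 -> d [ 0.001 -0.016  0.834] yaw 0.0009 (turn -0.2 ) F [ 0.2 -0.7 -3.9] grip 65.4 49.9 t 20.7
side [0.528 0.228 0.017] 0.87 342 [ 0.5139  0.2329 -1.3134  0.0867]
side [0.557 0.814 0.017] 0.74 215 [ 0.5379  0.7902 -0.3653  0.3575]
```

```bash
python3 -m jog '{"translation":[[0,-0.016,0.2],[0,-0.016,0.45],[0,-0.016,0.65],[0,-0.016,0.76],[0,-0.016,0.81],[0,-0.016,0.83],[0,-0.016,0.84],[0,-0.016,0.85]],"yaw":[0,0,0,0,0,0,0,0],"jaw":[1,1,1,1,1,1,1,1]}';  python3 -m jog '{"translation":[[0,0,0.01],[0,0,0.02],[0.01,0,0.02],[0.02,0,0.02],[0.03,0,0.02],[0.04,0,0.02],[0.05,0,0.02]],"yaw":[0,0,0,0,0,0,0],"jaw":[1,1,1,1,1,1,1]}'; python3 -c "
from h import *
go(.4744,.3344,.017,-73)"
```

```text
time: 21.92
position: [0.4745, 0.3352, 0.2042]
tool_rot: [-3.106, -0.467, -0.003]
ft_force: [-0.4, 0.3, -3.3]
grip_width: 0.754
grip_force: 49.9
time: 22.8
position: [0.4827, 0.3384, 0.1996]
tool_rot: [3.106, 0.469, -0.003]
ft_force: [-4.7, -1.7, 2.5]
grip_width: 0.753
grip_force: 50.0
pos [0.4827 0.3384 0.1996] tip z 0.0174 ang -72.83 -> d [-0.045  0.007  0.002] yaw 0.0009 (turn -0.2 ) F [-4.7 -1.7  2.5] grip 65.5 50.0 t 22.8
```

```bash
 python3 -m jog '{"translation":[[0.005,0,0],[0.010,0,0],[0.015,0,0],[0.02,0,0],[0.02,0,0]],"yaw":[0,0,0,0,0],"jaw":[1,1,1,1,1]}'; python3 -m jog '{"translation":[[0.008,0,0],[0.015,0,0],[0.015,0,0]],"yaw":[0,0,0],"jaw":[1,1,1]}'
```

```text
time: 23.42
position: [0.4851, 0.3393, 0.1996]
tool_rot: [3.104, 0.468, -0.009]
ft_force: [-11.4, -5.1, 9.2]
grip_width: 0.752
grip_force: 50.0
time: 23.8
position: [0.4861, 0.3399, 0.1996]
tool_rot: [3.102, 0.468, -0.018]
ft_force: [-17.0, -9.3, 17.0]
grip_width: 0.753
grip_force: 50.0
```

```bash
 python3 -m jog '{"translation":[[0.005,0,0],[0.010,0,0],[0.015,0,0],[0.015,0,0]],"yaw":[0,0,0,0],"jaw":[1,1,1,1]}'
```

```text
time: 24.3
position: [0.487, 0.3405, 0.1995]
tool_rot: [3.099, 0.469, -0.026]
ft_force: [-24.3, -12.1, 24.0]
grip_width: 0.753
grip_force: 50.0
```

```bash
 python3 -m jog '{"translation":[[-0.02,0,0],[-0.02,0,0],[-0.02,0,0],[-0.02,0,0],[-0.02,0,-0.1],[-0.02,0,-0.3],[-0.02,0,-0.5],[-0.02,0,-0.5]],"yaw":[0,0,0,0,0,0,0,0],"jaw":[0,0,0,0,0,0,0,0]}'; python3 -m jog '{"translation":[[0,0,0],[0,0,0],[0,0,0],[0,-0.1,0],[0,-0.2,0],[0,-0.3,0],[0,-0.3,0],[0,-0.3,0]],"yaw":[-0.06,-0.12,-0.18,-0.24,-0.3,-0.36,-0.42,-0.48],"jaw":[0.2,0.5,0.54,0.54,0.54,0.54,0.54,0.54]}'; python3 -c "
from h import *
go(.4649,.3994,.06,17)
V,D=inserts()
for n in D:
    for p,d in D[n]:
        for h in (.03,.034): print(n,p.round(3),round(d['p'],2),d['region'].sum(),np.round(fit([(V[n],d['region'])],h,p,z0=.008),4))
"
```

```text
time: 25.3
position: [0.4902, 0.3411, 0.3043]
tool_rot: [-3.104, -0.467, -0.012]
ft_force: [0.2, 0.1, -0.4]
grip_width: 1.0
grip_force: 0.0
time: 26.3
position: [0.4714, 0.3972, 0.2992]
tool_rot: [-1.946, -2.466, 0.001]
ft_force: [-0.2, 1.0, -0.2]
grip_width: 0.457
grip_force: 0.0
pos [0.4714 0.3972 0.2992] tip z 0.117 ang 13.45 -> d [ 0.018 -0.029  0.285] yaw -0.0197 (turn 3.5 ) F [-0.2  1.  -0.2] grip 39.8 0.0 t 26.3
top [0.485 0.347 0.017] 0.69 427 [ 0.4891  0.3397 -1.2494  0.056 ]
top [0.485 0.347 0.017] 0.69 427 [ 0.4883  0.3388 -1.2514  0.0754]
top [0.509 0.273 0.017] 0.62 92 [ 0.5175  0.2572 -0.9046  0.7767]
top [0.509 0.273 0.017] 0.62 92 [ 0.5183  0.2582 -0.9298  0.7826]
side [0.527 0.272 0.017] 0.78 333 [ 0.5172  0.2388 -1.2967  0.0703]
side [0.527 0.272 0.017] 0.78 333 [ 0.5172  0.2352 -1.2942  0.1016]
side [0.483 0.368 0.017] 0.52 287 [ 0.4827  0.3457 -1.2277  0.1135]
side [0.483 0.368 0.017] 0.52 287 [ 0.4818  0.341  -1.2084  0.1577]
```

```bash
 python3 -m jog '{"translation":[[0.02,-0.03,0],[0.02,-0.03,0.1],[0.02,-0.03,0.2],[0.02,-0.03,0.3],[0.02,-0.03,0.38],[0.02,-0.03,0.43],[0.02,-0.03,0.47],[0.02,-0.03,0.47]],"yaw":[-0.02,-0.02,-0.02,-0.02,-0.02,-0.02,-0.02,-0.02],"jaw":[0.54,0.54,0.54,0.54,0.54,0.54,0.54,0.54]}'; python3 -c "
from h import *
go(.4649,.3994,.022,17.1)"
```

```text
time: 27.5
position: [0.4649, 0.3994, 0.2048]
tool_rot: [-1.876, -2.52, 0.001]
ft_force: [0.5, -1.5, 1.1]
grip_width: 0.459
grip_force: 0.0
pos [0.4649 0.3994 0.2048] tip z 0.0226 ang 16.65 -> d [-0.     0.     0.003] yaw -0.0025 (turn 0.4 ) F [ 0.5 -1.5  1.1] grip 39.9 0.0 t 27.5
```

```bash
 python3 -m jog '{"translation":[[-0.05,0,0],[-0.09,0,0],[-0.12,0,0],[-0.16,0,0],[-0.2,0,0],[-0.24,0,0],[-0.27,0,0],[-0.3,0,0]],"yaw":[-0.002,-0.002,-0.002,-0.002,-0.002,-0.002,-0.002,-0.002],"jaw":[0.54,0.54,0.54,0.54,0.54,0.54,0.54,0.54]}'; python3 -c "
from h import *
T=[.5237,.2763];
def tr(p): d=p[:2]-T; return np.round([.9557*d[0]+.2943*d[1],-.2943*d[0]+.9557*d[1]],4)
print(tr(ctrl.get_state()['position']))
go(.4649,.3994,.022,17.1)"
```

```text
time: 28.5
position: [0.4821, 0.3422, 0.2056]
tool_rot: [-1.868, -2.526, -0.002]
ft_force: [-1.4, 5.0, 2.7]
grip_width: 0.459
grip_force: 2.5
[-0.0204  0.0752]
pos [0.4821 0.3422 0.2056] tip z 0.0234 ang 17.04 -> d [0.299 0.002 0.007] yaw -0.0003 (turn 0.1 ) F [-1.4  5.   2.7] grip 39.9 2.5 t 28.5
```

```bash
 python3 -m jog '{"translation":[[-0.03,0,0],[-0.06,0,0],[-0.09,0,0],[-0.12,0,0],[-0.15,0,0],[-0.18,0,0],[-0.2,0,0],[-0.22,0,0]],"yaw":[0,0,0,0,0,0,0,0],"jaw":[0.54,0.54,0.54,0.54,0.54,0.54,0.54,0.54]}';python3 -m jog '{"translation":[[-0.01,0,0],[-0.02,0,0],[-0.03,0,0],[-0.03,0,0]],"yaw":[0,0,0,0],"jaw":[0.54,0.54,0.54,0.54]}';python3 -m jog '{"translation":[[-0.01,0,0],[-0.02,0,0],[-0.02,0,0]],"yaw":[0,0,0],"jaw":[0.54,0.54,0.54]}'
```

```text
time: 29.5
position: [0.4942, 0.3013, 0.2056]
tool_rot: [-1.865, -2.525, -0.004]
ft_force: [-2.0, 6.7, 2.6]
grip_width: 0.462
grip_force: 4.0
time: 30.0
position: [0.496, 0.2955, 0.2056]
tool_rot: [-1.865, -2.525, -0.003]
ft_force: [-2.0, 8.3, 3.0]
grip_width: 0.46
grip_force: 3.7
time: 30.38
position: [0.4966, 0.293, 0.2057]
tool_rot: [-1.863, -2.524, -0.007]
ft_force: [-3.4, 11.0, -0.1]
grip_width: 0.46
grip_force: 5.5
```

```bash
python3 -m jog '{"translation":[[-0.01,0,0],[-0.02,0,0],[-0.02,0,0]],"yaw":[0,0,0],"jaw":[0.54,0.54,0.54]}'; python3 -c "
from h import *
T=[.5237,.2763];
def tr(p): d=p[:2]-T; return np.round([.9557*d[0]+.2943*d[1],-.2943*d[0]+.9557*d[1]],4)
print(tr(ctrl.get_state()['position']))
go(.4649,.3994,.022,17.1)"
```

```text
time: 30.75
position: [0.4967, 0.2918, 0.206]
tool_rot: [-1.858, -2.522, -0.014]
ft_force: [-2.9, 17.3, -1.8]
grip_width: 0.458
grip_force: 8.8
[-0.0213  0.0227]
pos [0.4967 0.2918 0.206 ] tip z 0.0238 ang 17.24 -> d [0.561 0.008 0.016] yaw 0.0008 (turn -0.1 ) F [-2.9 17.3 -1.8] grip 39.8 8.8 t 30.8
```

```bash
python3 -m jog '{"translation":[[0.03,0,0],[0.06,0,0],[0.06,0,-0.15],[0.06,0,-0.4],[0.06,0,-0.5],[0,-0.1,-0.5],[-0.1,-0.2,-0.5],[-0.2,-0.3,-0.5]],"yaw":[0,0,0,0,0,0.06,0.12,0.18],"jaw":[0.54,0.54,0.54,0.54,0.3,0.2,0,0]}'; python3 -m jog '{"translation":[[0,0,0],[0,0,0],[0,0,0],[0,0,0],[0,0,0],[0,0,0]],"yaw":[0.06,0.12,0.18,0.24,0.3,0.32],"jaw":[0,0,0,0,0,0]}'; python3 -c "
from h import *
go(.4488,.1967,.022,-72.9)
V,D=inserts()
for n in D:
    for p,d in D[n]:
        print(n,p.round(3),round(d['p'],2),d['region'].sum(),np.round(fit([(V[n],d['region'])],.034 if p[1]<.22 else .03,p,z0=.008),4))
"
```

```text
time: 31.75
position: [0.453, 0.2286, 0.3042]
tool_rot: [2.502, 1.898, -0.005]
ft_force: [-0.6, 0.4, 0.9]
grip_width: 0.832
grip_force: 0.0
time: 32.5
position: [0.4534, 0.2292, 0.3043]
tool_rot: [3.105, 0.461, -0.003]
ft_force: [-0.5, 0.9, 0.1]
grip_width: 1.001
grip_force: 0.0
pos [0.4534 0.2292 0.3043] tip z 0.1221 ang -73.09 -> d [-0.068  0.148  0.501] yaw -0.0011 (turn 0.2 ) F [-0.5  0.9  0.1] grip 87.1 0.0 t 32.5
top [0.563 0.186 0.017] 0.49 136 [ 0.5554  0.1737 -1.0204  0.678 ]
side [0.502 0.334 0.017] 0.7 157 [ 0.5038  0.2668 -0.6425  0.5032]
side [0.54  0.197 0.017] 0.62 289 [ 0.5282  0.1968 -0.9293  0.2476]
```

Descend in front of the row and push +x with the open fingers straddling the joint.

```bash
python3 -m jog '{"translation":[[-0.07,0.1,0],[-0.07,0.15,0],[-0.07,0.15,0.2],[-0.07,0.15,0.35],[-0.07,0.15,0.45],[-0.07,0.15,0.5],[-0.07,0.15,0.5]],"yaw":[0,0,0,0,0,0,0],"jaw":[0,0,0,0,0,0,0]}'; python3 -m jog '{"translation":[[0.03,0,0],[0.05,0,0],[0.07,0,0],[0.08,0,0],[0.09,0,0],[0.09,0,0]],"yaw":[0,0,0,0,0,0],"jaw":[0,0,0,0,0,0]}'
```

```text
time: 33.58
position: [0.449, 0.1981, 0.2051]
tool_rot: [-3.106, -0.47, 0.001]
ft_force: [0.2, 0.1, 0.4]
grip_width: 0.996
grip_force: 0.0
time: 34.33
position: [0.4648, 0.2031, 0.2048]
tool_rot: [3.105, 0.471, -0.007]
ft_force: [-5.6, -1.5, 4.5]
grip_width: 1.0
grip_force: 3.0
```

```bash
python3 -m jog '{"translation":[[0.01,0,0],[0.02,0,0],[0.02,0,0]],"yaw":[0,0,0],"jaw":[0,0,0]}';python3 -m jog '{"translation":[[0.01,0,0],[0.02,0,0],[0.02,0,0]],"yaw":[0,0,0],"jaw":[0,0,0]}'; python3 -c "
from h import *
T=[.5237,.2763];
def tr(p): d=p[:2]-T; return np.round([.9557*d[0]+.2943*d[1],-.2943*d[0]+.9557*d[1]],4)
print(tr(ctrl.get_state()['position']))
go(.4488,.1967,.022,-72.9)"
```

```text
time: 34.7
position: [0.4662, 0.2039, 0.2042]
tool_rot: [3.102, 0.47, -0.019]
ft_force: [-13.9, -4.5, 12.8]
grip_width: 0.998
grip_force: 7.6
time: 35.08
position: [0.4677, 0.2047, 0.2038]
tool_rot: [3.099, 0.468, -0.031]
ft_force: [-22.9, -7.0, 20.9]
grip_width: 0.999
grip_force: 12.3
[-0.0746 -0.0519]
pos [0.4677 0.2047 0.2038] tip z 0.0216 ang -72.81 -> d [-0.102  0.01   0.   ] yaw 0.0005 (turn -0.1 ) F [-22.9  -7.   20.9] grip 86.9 12.3 t 35.1
```

```bash
python3 -m jog '{"translation":[[-0.05,0,0],[-0.1,0,0],[-0.1,0,-0.2],[-0.1,0,-0.5],[-0.1,0,-0.8],[-0.1,-0.3,-0.9],[-0.1,-0.6,-0.9],[-0.1,-0.9,-0.9]],"yaw":[0,0,0,0,0,0,0,0],"jaw":[0,0,0,0,0.3,0.6,1,1]}'; python3 -m jog '{"translation":[[0,-0.3,0],[0,-0.5,0],[0,-0.5,0],[0,-0.5,0]],"yaw":[0,0,0,0],"jaw":[1,1,1,1]}'; python3 - <<'E'
from h import *
go(.585,.295,.11,17)
V,D=inserts()
for n in D:
    for p,d in D[n]:
        print(n,p.round(3),round(d['p'],2),d['region'].sum(),np.round(fit([(V[n],d['region'])],.034 if p[1]<.22 else .03,p,z0=.008),4))
a=cv2.resize(V['top']['pixels'][170:250,160:280],None,fx=5,fy=5,interpolation=cv2.INTER_CUBIC)
b=cv2.resize(V['side']['pixels'][160:240,220:340],None,fx=5,fy=5,interpolation=cv2.INTER_CUBIC)
cv2.imwrite('pics/c5.png',cv2.resize(np.vstack([a,b]),None,fx=.75,fy=.75))
E
```

```text
time: 36.08
position: [0.4015, 0.3729, 0.3862]
tool_rot: [-3.107, -0.465, -0.006]
ft_force: [0.9, -0.0, 0.2]
grip_width: 0.633
grip_force: 0.0
time: 36.58
position: [0.3725, 0.4666, 0.3851]
tool_rot: [3.106, 0.468, 0.001]
ft_force: [0.4, 0.1, -0.3]
grip_width: 0.171
grip_force: 0.0
pos [0.3725 0.4666 0.3851] tip z 0.2029 ang -72.85 -> d [0.762 1.133 0.466] yaw -0.4992 (turn 89.9 ) F [ 0.4  0.1 -0.3] grip 14.9 0.0 t 36.6
side [0.515 0.333 0.017] 0.75 207 [ 0.5041  0.2596 -1.407   0.3963]
side [0.542 0.218 0.017] 0.72 321 [ 0.5265  0.1959 -1.2398  0.1793]
```

View pics/c5.png

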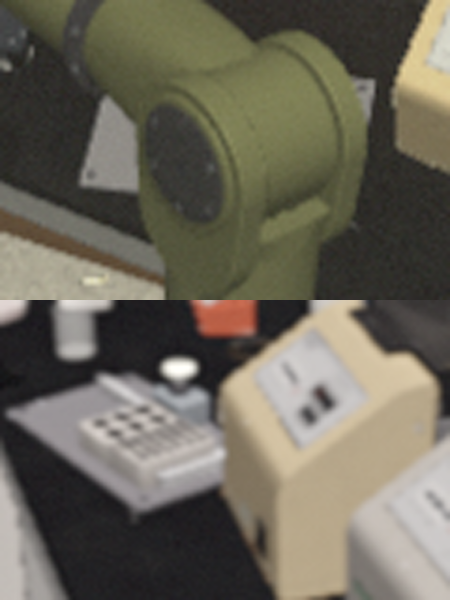

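```bash
python3 -m jog '{"translation":[[0.15,0.2,0],[0.3,0.4,0],[0.45,0.6,0],[0.6,0.8,0],[0.76,1,0],[0.76,1,0],[0.76,1,0]],"yaw":[0,0,0,0,0,0,0],"jaw":[1,1,1,1,1,1,1]}'; python3 - <<'E'
from h import *
go(.585,.295,.09,-73)
im=ctrl.get_image('top')
for n in('top','side'):
    im=ctrl.get_image(n)
    for d in ctrl.silhouettes('plunger_top',im): print(n,at_z(im,d['at'],.07),d['p'],d['region'].sum())
    for d in ctrl.silhouettes('insert_a',im): print(n,at_z(im,d['at'],.03),d['p'],d['region'].sum())
E
```

```text
time: 37.65
position: [0.5762, 0.3204, 0.3852]
tool_rot: [-3.106, -0.467, 0.001]
ft_force: [0.2, 0.4, 0.4]
grip_width: 0.005
grip_force: 0.0
pos [0.5762 0.3204 0.3852] tip z 0.203 ang -72.89 -> d [0.005 0.135 0.565] yaw 0.0006 (turn -0.1 ) F [0.2 0.4 0.4] grip 0.4 0.0 t 37.6
top [0.58305399 0.29799389 0.07      ] 0.56 21
top [0.50544846 0.25939318 0.03      ] 0.67 226
side [0.50170542 0.22069594 0.07      ] 0.54 847
side [0.52384578 0.17959584 0.03      ] 0.85 322
side [0.5033951  0.28202638 0.03      ] 0.74 187
side [0.52664758 0.28843045 0.03      ] 0.27 886
```

Descend to 15 mm above the head, then press gently.

```bash
python3 -m jog '{"translation":[[0.005,0.135,0.1],[0.005,0.135,0.25],[0.005,0.135,0.4],[0.005,0.135,0.5],[0.005,0.135,0.56],[0.005,0.135,0.59],[0.005,0.135,0.59]],"yaw":[0,0,0,0,0,0,0],"jaw":[1,1,1,1,1,1,1]}'; python3 -m jog '{"translation":[[0,0,0.02],[0,0,0.03],[0,0,0.04],[0,0,0.05],[0,0,0.06],[0,0,0.06]],"yaw":[0,0,0,0,0,0],"jaw":[1,1,1,1,1,1]}';python3 -m jog '{"translation":[[0,0,0.01],[0,0,0.02],[0,0,0.03],[0,0,0.04],[0,0,0.04]],"yaw":[0,0,0,0,0],"jaw":[1,1,1,1,1]}'
```

```text
time: 38.88
position: [0.5852, 0.2958, 0.2675]
tool_rot: [-3.106, -0.47, -0.001]
ft_force: [0.2, 0.4, 0.8]
grip_width: 0.005
grip_force: 0.0
time: 39.62
position: [0.5852, 0.2956, 0.2555]
tool_rot: [3.106, 0.469, 0.0]
ft_force: [-1.1, -0.4, 4.0]
grip_width: 0.006
grip_force: 1.9
time: 40.25
position: [0.5852, 0.2957, 0.2486]
tool_rot: [3.106, 0.469, 0.001]
ft_force: [-3.2, -2.4, 11.2]
grip_width: 0.005
grip_force: 5.7
```

```bash
python3 -m jog '{"translation":[[0,0,0.01],[0,0,0.02],[0,0,0.02],[0,0,0.02]],"yaw":[0,0,0,0],"jaw":[1,1,1,1]}';python3 -m jog '{"translation":[[0,0,-0.04],[0,0,-0.1],[0,0,-0.3],[0,0,-0.6],[0,0,-0.8],[0,-0.2,-0.8],[0,-0.5,-0.8],[0,-0.8,-0.8]],"yaw":[0,0,0,0,0,0,0,0],"jaw":[1,1,1,1,1,1,1,1]}'; python3 - <<'E'
from h import *
V,D=inserts()
for n in D:
    for p,d in D[n]:
        print(n,p.round(3),round(d['p'],2),d['region'].sum(),np.round(fit([(V[n],d['region'])],.034 if p[1]<.22 else .03,p,z0=.008),4))
a=cv2.resize(V['top']['pixels'][170:250,160:280],None,fx=5,fy=5,interpolation=cv2.INTER_CUBIC)
b=cv2.resize(V['side']['pixels'][160:240,220:340],None,fx=5,fy=5,interpolation=cv2.INTER_CUBIC)
cv2.imwrite('pics/c6.png',cv2.resize(np.vstack([a,b]),None,fx=.75,fy=.75))
E
```

```text
time: 40.75
position: [0.5851, 0.296, 0.2484]
tool_rot: [3.104, 0.469, 0.003]
ft_force: [-9.2, -8.1, 30.8]
grip_width: 0.006
grip_force: 15.1
time: 41.75
position: [0.538, 0.4493, 0.4026]
tool_rot: [3.107, 0.467, -0.0]
ft_force: [0.5, 0.8, 0.6]
grip_width: 0.002
grip_force: 0.0
side [0.531 0.204 0.017] 0.81 350 [ 0.5281  0.1914 -1.1707  0.136 ]
side [0.505 0.306 0.017] 0.51 208 [ 0.5014  0.2632 -0.921   0.3934]
```

View pics/c6.png

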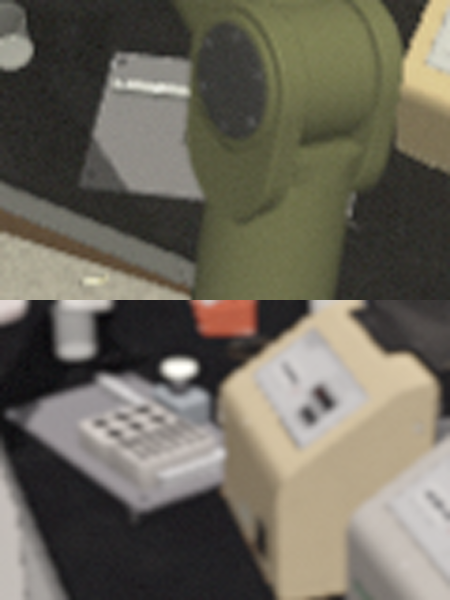

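```bash
python3 -m jog '{"translation":[[0,0,-0.15],[-0.3,0.3,-0.2],[-0.4,0.5,-0.2],[-0.5,0.8,-0.2],[-0.6,1,-0.2],[-0.6,1,-0.2]],"yaw":[0,0,0,0,0,0],"jaw":[1,1,1,1,1,1]}'; python3 -m jog '{"translation":[[0,0.3,0],[-0.1,0.6,0],[-0.2,0.9,0],[-0.3,1,0],[-0.3,1,0]],"yaw":[-0.05,-0.1,-0.15,-0.2,-0.25],"jaw":[1,1,1,1,1]}';python3 -c "
from h import *
go(.5,-.25,.25,-29)"
```

```text
time: 42.7
position: [0.4845, 0.2143, 0.4426]
tool_rot: [3.104, 0.446, 0.0]
ft_force: [0.2, -0.5, 0.8]
grip_width: 0.005
grip_force: 0.0
time: 43.32
position: [0.4838, 0.0094, 0.4431]
tool_rot: [2.705, 1.596, -0.001]
ft_force: [-0.3, 0.9, -0.2]
grip_width: 0.008
grip_force: 0.0
pos [0.4838 0.0094 0.4431] tip z 0.2609 ang -28.9 -> d [-1.096  0.697  0.056] yaw 0.0006 (turn -0.1 ) F [-0.3  0.9 -0.2] grip 0.7 0.0 t 43.3
```

```bash
python3 -m jog '{"translation":[[-0.25,0.16,0],[-0.5,0.32,0],[-0.75,0.48,0],[-1,0.64,0],[-1,0.64,0]],"yaw":[0,0,0,0,0],"jaw":[1,1,1,1,1]}'; python3 - <<'E'
from h import *
V,D=inserts()
for n in D:
    for p,d in D[n]:
        print(n,p.round(3),round(d['p'],2),d['region'].sum())
cv2.imwrite('pics/c7.png',cv2.resize(V['top']['pixels'][160:260,155:285],None,fx=6,fy=6,interpolation=cv2.INTER_CUBIC))
E
```

```text
time: 43.95
position: [0.4985, -0.2306, 0.442]
tool_rot: [-2.712, -1.583, 0.001]
ft_force: [-0.1, 1.6, -0.2]
grip_width: 0.003
grip_force: 0.0
top [0.515 0.261 0.017] 0.88 375
top [0.534 0.199 0.017] 0.87 389
side [0.529 0.201 0.017] 0.63 287
side [0.513 0.335 0.017] 0.44 181
```

View pics/c7.png

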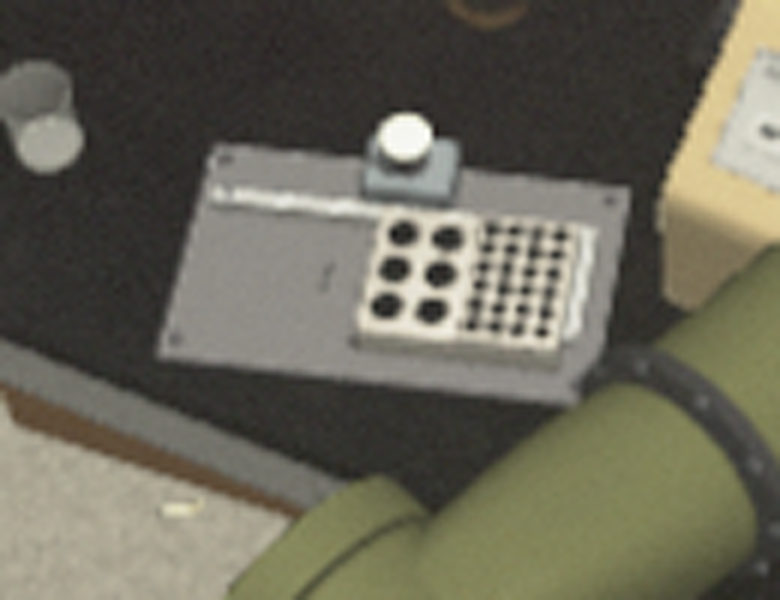

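The top view shows the 6-hole and 24-hole inserts packed square against the rail and end stop, around (395,270) and (520,280) in the crop. The plunger head is up at (405,138) and the beaker is untouched.

```bash
python3 -c "
from h import *
print(ctrl.close_job())"
```

```text
the job is handed in; nothing more can be done
None
```

I loaded both inserts found on the bench (one 24-hole, one 6-hole) square against the back rail and end stop, pressed the plunger to its stop and let it back up, left the beaker and screwdriver alone, and handed the job in; no verdict came back.

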